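# Wedge up a sampler deck and hold it

## Task

Pick up the orange levelling wedge by its black handle and push it, thin end first, straight in from the front under the steel rod of the tube sampler's hinged deck, the wedge flat on the aluminium base plate and midway between the two rubber rest pads, until the deck just lifts off the pads (a gap of about 5 mm under the rod's end of the deck; not less than 2 mm, not more than 8 mm). Finish while still gripping the wedge and holding it there, ready for a colleague to set the feet; nothing is let go. Do not touch the deck with the arm or fingers, and leave the grey spacer, the vials and the bottle where they stand.

Things in the scene. Friction and masses are not known exactly. Their poses are not given: they have to be found in the camera images.
- wedge: Loose orange wedge, black handle, 120 g. Origin: underside, below the handle's middle; +x to the thin toe. Underside x -12 to 114 mm, 36 wide. Top 3 mm high at the toe (x 114), rising evenly to 21 at x 14. Handle 24 (x) by 20 (y) mm, centred on the origin, z 20 to 63: grip across y from above. Black stripe on the slope at x 53: with it under the rod's middle the deck is 5 mm up.
- sampler: Fixed aluminium base plate, 6 mm thick. Origin on the bench; +x points front to rear. Plate x -220 to 110 mm; bare apron in front of the deck, 140 wide, with a painted line. Black rubber rest pads 30 x 30 mm at x -60, y 80 and -80, tops at z 26, carry the deck's front. Hinge cheeks at x 90, y 108 and -108, 40 high. The wedge goes in along +x at y 0.
- lip (a point): Lowest point, mid-width, of the steel rod (10 mm thick, 190 long, along y) under the white deck's front edge. Deck down: x -90, y 0, z 15 mm in the sampler's frame, 9 mm above the plate; the wedge touches it when the toe is 33 mm past it. Deck edge (blue) 12 mm before the rod, top 37 mm above the bench; tube rack (tube tops 130 high) starts 87 mm behind the rod. Axes as the sampler's.
- deck (a joint): Hinge of the white deck, rad: 0 = down on the rest pads, growing as its front rises. Hinge line 180 mm behind the rod: the rod rises 1.8 mm per 0.01 rad (0.028 = 5 mm). No spring; the deck weighs 0.6 to 1.1 kg, so about 3 to 6 N rest on the wedge.
- spacer: Loose grey flat plastic block 100 x 36 x 20 mm, not the wedge; origin at the centre of its underside. Leave alone.
- vial_blue: Loose small amber vial with blue cap, 26 mm across, 52 mm high, standing; origin at the centre of its underside. Leave alone.
- vial_red: The same with a red cap. Leave alone.
- vial_green: The same with a green cap. Leave alone.
- diluent: Loose white bottle, 56 mm across, 140 mm high, standing; origin at the centre of its underside. Leave alone.
Things that resemble listed ones, but are neither listed nor needed, are in the scene too. Of the things that look like the wedge, take the one that is farthest from the robot's base at the start.

How it is judged:
By the outcome, as a careful person would: the job done as asked, in the order asked, and still so for the second after the job is handed in, while the arm keeps its last pose, push and grip.
It also fails if it takes over 50 s, if anything falls off the work surface, if the arm or the gripper's body presses on something with over 40 N, if the wrist force passes 120 N, or if a joint passes its speed limit or range.

## Robot

A 6-joint arm with a two-finger parallel gripper is mounted at the origin on the work surface. World frame = base frame: x ahead of the robot, y to its left, z up, the work surface at z = 0. Lengths are in mm, angles in rad, forces in N, time in s.
With the tool pointing down it reaches from about 375 to 925 mm from the base axis. Payload 5.7 kg.
Tool frame: the origin (TCP) lies on the front face of the gripper's body, between the roots of the fingers; the fingertips stand 73 mm ahead of it and the grasp point (between the pads) lies 54 mm ahead of it; z points along the fingers, y is the line along which they close (so a half turn about z gives the same grasp; the last joint's range is limited). The gripper opens to 85 mm and grips with 20 to 120 N. Pads are 22 mm wide; open, the fingers measure 114 mm over their backs; the gripper's body (76 mm by 85 mm) begins 54 mm behind the grasp point. The pads swing forward as they close: fully open they stand 13 mm farther back than shut.
Start: joints at [1.083, 0.359, 1.51, -0, 1.272, -0.115], TCP at [218.529, 558.764, 303.867] pointing down, gripper open.
Joint ranges: [-2.97, 2.97], [-1.01, 2.36], [0.21, 2.38], [-0.96, 4.11], [0.2, 2.71], [-2.98, 2.98]. Speed limits (rad/s): [2.39, 2.39, 3.14, 3.14, 3.14, 3.14].

## Interface

Orientations are given as a unit quaternion [w, x, y, z].
In Python, from plant import bot gives the robot as it stands.
- The arm moves only by the tool apply_moves, never from a script. Its argument "plan" is a list of rows, each an object with "slide": the shift along the tool's x, y, z in m, a list of three; "angular": the turn, a rotation vector about the tool's x, y, z in degrees, a list of three. A call has 1 to 12 rows; each row is the pose to reach, as a shift and turn from the pose commanded when the call began, along the tool's axes at that moment; what a row does not reach only later rows make up. A row lasts 1/12 s, in which the tool goes at most 41.7 mm and 7.16 degrees, less where a joint would pass 70% of its speed; a pose out of reach is approached as far as the arm can. A call with a gripper value outside its range is refused whole. "gripper" is the opening in per cent of the stroke, from 0 (shut) to 100 (fully open), set as the call begins (left out, the last holds). The fingers move at their own pace and stop on an object; "squeeze" is the grip in N (left out, the last holds). Time passes only in rows, so rows that repeat a pose let the fingers close. It gives the time, the measured TCP pose, the force, the opening and the grip force at its end, in the units of the state.
- bot.get_obs(): the state, without advancing time (a new reading comes with each control period).
- bot.snapshot(name): name is "side" or "top"; returns (picture, depth): 420x560x3 uint8, red, green, blue; 420x560 float32, mm along the optical axis (not along the pixel's ray), 0 where there is no reading.
- bot.get_calibration(name): a dict with "camera_matrix" (3x3 intrinsics, pixels), "dist" ([k1, k2, p1, p2, k3] as OpenCV has them; the pictures are not rectified), "world_to_cam" (4x4, takes a point from world to camera coordinates). Camera axes: x right, y up, looking along -z (the intrinsics and any distortion apply to the point x, -y, -z); pixel columns grow to the right and rows downward; lengths in mm; the calibration is good to about 2 mm. A picture is of the moment at which its call begins. get_calibration takes no time and is no camera call.
- bot.finish_job(): hands the job in; it is judged then, once.
Trained networks look in the newest picture that a camera, given by its name, has taken for a name from the list of things; names that differ only in an ending like _2 or _b are one class to them, and where a whole thing is asked for, a point or a joint stands for the part that bears it (a point fixed in the world has none). Each returns a list of dicts, best first, with "conf" (0 to 1); they miss things now and then, are a little off and sometimes report something else, mostly with a low value. They report only what shows in the picture. A call takes as long as a camera call. They do not tell look-alikes from the thing itself.
- bot.silhouettes(target, camera): "region" (420x560 bool, what is visible of it).
- bot.pinpoint(target, camera): "at" ([x, y, z] in mm, in the coordinates of the camera as it stood for that picture, good to about 4 mm: a listed point, or the origin of a listed thing).
The state is a dict: "time_s": time; "joint_pos": joint angles; "joint_vel": joint speeds; "effort": joint torques, N m; "ee_pos": TCP position; "tool_rot": TCP orientation; "force": force on the tool from outside, world axes, zero at the start; "moment": the same for the moment, N m; "width": finger opening in mm; "grasp_force": force on a finger pad.
Only numpy, scipy, OpenCV 4.12 (cv2) and the standard library are available. Lean on these libraries where they do the work, as an engineer would, in place of code of your own. Each camera call takes 0.05 s, during which the arm holds its last target. There are 200 camera calls.

## Working session

There is one attempt and no reset: what is moved stays moved. The work goes in short steps, Python scripts to look and compute and a tool call to move; the robot and the scene stay as the last step left them, time stands still between calls to the robot, and variables do not carry over. Pictures are saved under pics/ and viewed, at most 10 in all, crops included, and the job is handed in when it is done.

Besides the shell and the picture viewer there is one more tool, called after "Call:" as a command line: name --argument value ..., lists and objects as JSON in quotes. apply_moves: Moves the arm, as the interface text tells. Its arguments: {"type":"object","properties":{"plan":{"type":"array","items":{"type":"object","properties":{"slide":{"type":"array","items":{"type":"number"}},"angular":{"type":"array","items":{"type":"number"}}}}},"gripper":{"type":"number"},"squeeze":{"type":"number"}},"required":["plan"]}

```bash
mkdir -p pics
cat > h.py <<'E'
import numpy as np, cv2
from plant import bot
def w(cam,p):
    c=bot.get_calibration(cam); return (np.linalg.inv(np.array(c["world_to_cam"]))@np.r_[p,1])[:3]
def save(cam,name):
    im,d=bot.snapshot(cam); cv2.imwrite(f"pics/{name}.png",im[:,:,::-1]); return im,d
def cloud(cam,d):
    c=bot.get_calibration(cam);K=np.array(c["camera_matrix"]);v,u=np.mgrid[0:420,0:560]
    p=cv2.undistortPoints(np.stack([u,v],-1).reshape(-1,1,2).astype(float),K,np.array(c["dist"])).reshape(420,560,2)
    P=np.stack([p[...,0]*d,-p[...,1]*d,-d,np.ones_like(d)],-1)
    return (P@np.linalg.inv(np.array(c["world_to_cam"])).T)[...,:3]
E
python3 - <<'E'
from h import *
np.set_printoptions(precision=1,suppress=True)
for c in("side","top"):
    im,d=save(c,c+"0"); np.savez(c+"0.npz",im=im,P=cloud(c,d),d=d)
    for n in("wedge","sampler","lip","spacer"):
        for r in bot.pinpoint(n,c)[:4]: print(c,n,round(r["conf"],2),w(c,r["at"]))
print(bot.get_obs())
E
```

```text
side wedge 0.97 [ 217.5 -323.5   -1.6]
side wedge 0.69 [ 422.8 -206.3    3.7]
side wedge 0.58 [337.3 157.8   0.1]
side lip 0.64 [473.2 311.9   1.1]
side spacer 0.77 [471.5 315.    3.1]
top wedge 0.92 [341.2 153.5  -2.7]
top wedge 0.76 [ 422.8 -205.3    1.9]
top wedge 0.67 [ 216.7 -327.     2.1]
top wedge 0.61 [ 469.6 -366.3    2.1]
top sampler 0.56 [653.4 -16.3   0.1]
top lip 0.73 [565.9 -15.2  13.2]
top lip 0.47 [ 464.6 -365.4   -0.9]
top spacer 0.56 [481.2 310.1   3.1]
{'time_s': 0.5, 'joint_pos': array([ 1.1,  0.4,  1.5, -0. ,  1.3, -0.1]), 'joint_vel': array([ 0., -0.,  0.,  0.,  0., -0.]), 'effort': array([ -0. , -52.7, -27.9,  -0. ,   0. ,   0. ]), 'ee_pos': array([218.5, 558.7, 303.8]), 'tool_rot': array([-0. ,  0.2,  1. , -0. ]), 'force': array([ 0.3, -0.4, -0.3]), 'moment': array([-0., -0., -0.]), 'grasp_force': 0.0, 'width': 85.59715528904566}
```

View pics/top0.png

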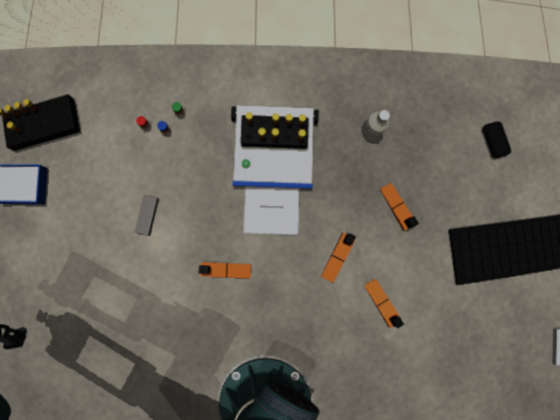

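View pics/side0.png

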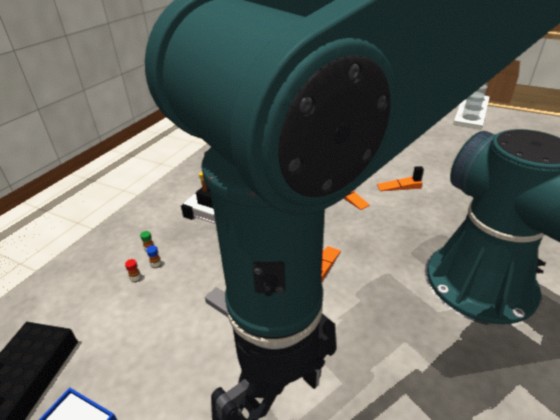

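The top view shows four wedges. The farthest from the base has its handle at about (410,222) and its toe at about (388,186). The sampler's blue edge is at row 185, with the apron below it at x 245-298. The arm blocks most of the side view.

Run:
```python
from h import *
np.set_printoptions(precision=1,suppress=True)
z=np.load("top0.npz");im,P=z["im"].astype(int),z["P"]
R,G,B=im[...,0],im[...,1],im[...,2]
v,u=np.mgrid[0:420,0:560]
box=(u>370)&(u<425)&(v>170)&(v<238)
m=box&(R>150)&(B<80)&(G<140); q=P[m]; print("bench z",np.median(P[205:215,430:436,2]))
r=cv2.minAreaRect(q[:,:2].astype(np.float32));print("orange",r,cv2.boxPoints(r))
x,y=q[:,:2].mean(0),0
dark=box&(P[...,2]>50); print("handle top",dark.sum(),P[dark].mean(0),P[dark].min(0),P[dark].max(0))
# blue edge
b=(u>225)&(u<320)&(v>175)&(v<195)&(B>R+50)
q=P[b];f=cv2.fitLine(q[:,:2].astype(np.float32),cv2.DIST_HUBER,0,.01,.01).ravel()
print("blue",b.sum(),f,q.min(0),q.max(0),"yaw",np.degrees(np.arctan2(f[1],f[0])))
a=(u>238)&(u<305)&(v>190)&(v<240)&(im.min(2)>150)
r=cv2.minAreaRect(P[a][:,:2].astype(np.float32));print("apron",r,cv2.boxPoints(r),np.median(P[a][:,2]))
d=(u>225)&(u<325)&(v>100)&(v<192)&(im.min(2)>150)&(P[...,2]<60)
r=cv2.minAreaRect(P[d][:,:2].astype(np.float32));print("deck",r,cv2.boxPoints(r),np.median(P[d][:,2]))
crop=cv2.resize(im[165:245,225:425].astype(np.uint8)[:,:,::-1],None,fx=4,fy=4,interpolation=cv2.INTER_CUBIC);cv2.imwrite("pics/c0.png",crop)
```

```text
bench z -0.2510805514596086
orange ((417.63616943359375, -184.0950469970703), (121.58350372314453, 402.95452880859375), 30.390762329101562) [[ 263.3  -41.1]
 [ 467.1 -388.6]
 [ 572.  -327.1]
 [ 368.1   20.5]]
handle top 109 [ 448.6 -301.1  251.6] [ 368.1 -380.3   50.3] [ 478.7   20.5 1212. ]
blue 375 [  0.    1.  557.9 -11.9] [ 368.1 -113.3   24.8] [ 565.5   88.  1212. ] yaw 88.896454
apron ((456.8334655761719, -10.664909362792969), (176.7194061279297, 139.80062866210938), 0.5901934504508972) [[367.8  58.3]
 [369.2 -81.5]
 [545.9 -79.7]
 [544.5  60.1]] 6.199142401025711
deck ((653.2799072265625, -13.602470397949219), (196.75906372070312, 222.99365234375), 88.64794158935547) [[ 539.5 -109.3]
 [ 762.4 -114.6]
 [ 767.1   82.1]
 [ 544.1   87.4]] 35.97666254060982
```

View pics/c0.png

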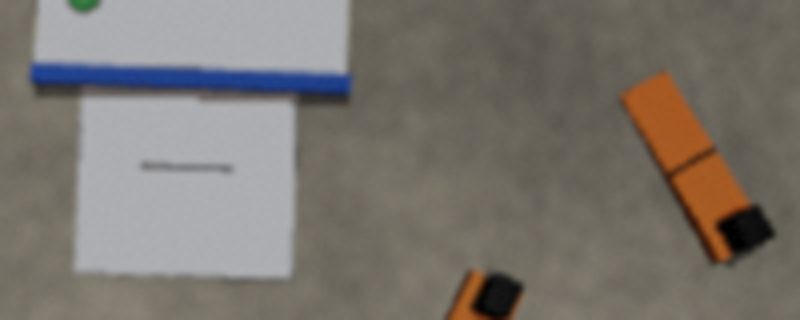

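The crop shows the wedge pointing up and to the left, with its stripe visible. The sampler is turned by about -1°. I'll refit with bad depth readings removed.

Run:
```python
from h import *
np.set_printoptions(precision=1,suppress=True)
z=np.load("top0.npz");im,P=z["im"].astype(int),z["P"]
R,G,B=im[...,0],im[...,1],im[...,2]; ok=(P[...,2]<90)&(P[...,2]>-6)
v,u=np.mgrid[0:420,0:560]
box=ok&(u>370)&(u<425)&(v>170)&(v<238)
rect=lambda m:(lambda r:(r,cv2.boxPoints(r)))(cv2.minAreaRect(P[m][:,:2].astype(np.float32)))
m=box&(R>120)&(B<80)&(R>G+40);print("orange",m.sum(),rect(m))
f=cv2.fitLine(P[m][:,:2].astype(np.float32),cv2.DIST_HUBER,0,.01,.01).ravel();print(f,np.degrees(np.arctan2(f[1],f[0])))
h=box&(P[...,2]>45); print("handle",h.sum(),np.median(P[h],0),P[h].min(0),P[h].max(0))
b=ok&(u>225)&(u<320)&(v>175)&(v<195)&(B>R+50)&(P[...,2]>28);q=P[b]
f=cv2.fitLine(q[:,:2].astype(np.float32),cv2.DIST_HUBER,0,.01,.01).ravel()
print("blue",b.sum(),f,q.min(0),q.max(0),np.degrees(np.arctan2(f[1],f[0])))
a=ok&(u>238)&(u<305)&(v>190)&(v<240)&(im.min(2)>150)&(P[...,2]<15)&(P[...,2]>2);print("apron",rect(a))
# apron side edges
for s in(0,1):
    e=[]
    for r in range(196,230):
        c=np.where(a[r])[0]
        if len(c)>20:e.append(P[r,c[0] if s==0 else c[-1],:2])
    f=cv2.fitLine(np.float32(e),cv2.DIST_HUBER,0,.01,.01).ravel();print("edge",f,np.degrees(np.arctan2(f[1],f[0])),"at x500 y",f[3]+(500-f[2])*f[1]/f[0])
d=ok&(u>225)&(u<325)&(v>100)&(v<192)&(im.min(2)>150)&(P[...,2]<45)&(P[...,2]>28);print("deck",rect(d))
```

```text
orange 523 (((511.7901916503906, -345.41290283203125), (125.53910827636719, 43.55785369873047), 29.67131805419922), array([[ 446.5, -357.6],
       [ 468. , -395.4],
       [ 577.1, -333.3],
       [ 555.5, -295.4]], dtype=float32))
[   0.9    0.4  517.6 -337. ] 23.591013
handle 94 [ 464.4 -364.5   62. ] [ 450.7 -380.3   47.1] [ 478.7 -353.2   66.7]
blue 366 [  0.    1.  558.1 -12. ] [ 551.6 -113.3   28.1] [565.5  88.   43.4] 88.844124
apron (((490.2204284667969, -10.379127502441406), (109.77021026611328, 139.71066284179688), 0.7368747591972351), array([[434.4,  58.8],
       [436.2, -80.9],
       [546. , -79.5],
       [544.2,  60.2]], dtype=float32))
edge [  1.   -0.  487.3  57.4] -1.7900789 at x500 y 57.042015
edge [  1.    0.  485.  -77.4] 0.24114113 at x500 y -77.32603
deck (((665.1060791015625, -13.881591796875), (196.75906372070312, 199.33474731445312), 88.64794158935547), array([[ 563.1, -109.9],
       [ 762.4, -114.6],
       [ 767.1,   82.1],
       [ 567.8,   86.8]], dtype=float32))
```

```bash
cat >> h.py <<'E'
from scipy.spatial.transform import Rotation as Ro
def tool():
    o=bot.get_obs();q=np.array(o["tool_rot"]);R=Ro.from_quat(q[[1,2,3,0]]).as_matrix();return np.array(o["ee_pos"]),R
def head(R): return np.degrees(np.arctan2(R[1,0],R[0,0]))
def go(p,h,p0=None,R0=None):
    if p0 is None:p0,R0=tool()
    a=np.radians(h);Rt=np.array([[np.cos(a),np.sin(a),0],[np.sin(a),-np.cos(a),0],[0,0,-1]])
    s=R0.T@(np.array(p)-p0)/1000; r=np.degrees(Ro.from_matrix(R0.T@Rt).as_rotvec())
    print("slide",s.round(4),"ang",r.round(2)); return np.array(p),Rt
def ray(cam,px,z):
    c=bot.get_calibration(cam);K=np.array(c["camera_matrix"]);T=np.linalg.inv(np.array(c["world_to_cam"]))
    x,y=cv2.undistortPoints(np.array([[px]],float),K,np.array(c["dist"])).ravel()
    dd=T[:3,:3]@[x,-y,-1];o=T[:3,3];return o+dd*(z-o[2])/dd[2]
E
python3 - <<'E'
from h import *
np.set_printoptions(precision=2,suppress=True)
p,R=tool();print(p,R,head(R))
cp=lambda x,y,z:ray("top",(225+x/4-.4,165+y/4-.4),z)[:2]
print("toe",cp(622,97,3),cp(667,72,3),"stripe",cp(671,174,14),cp(715,150,14),"handle",cp(746,227,63))
print("blue ends",cp(32,83,33),cp(350,94,33),"line",cp(141,166,6),cp(232,169,6),"apron front",cp(75,271,6),cp(292,277,6))
a=go((480,60,300),150)
go((467,-365,200),208,*a);go((467,-365,200),28,*a)
E
```

```text
[218.52 558.74 303.81] [[-0.93  0.36 -0.  ]
 [ 0.36  0.93 -0.  ]
 [ 0.   -0.   -1.  ]] 158.64110039483526
toe [ 555.05 -298.14] [ 572.34 -329.19] stripe [ 502.99 -327.09] [ 519.18 -357.25] handle [ 464.54 -360.82]
blue ends [553.75  88.77] [ 549.62 -113.6 ] line [504.75  18.83] [503.59 -40.01] apron front [436.39  60.27] [434.2  -79.18]
slide [-0.43 -0.37  0.  ] ang [-0.01  0.    8.64]
slide [-0.2  -0.37  0.1 ] ang [  0.   0. -58.]
slide [-0.2  -0.37  0.1 ] ang [  0.   0. 122.]
```

Call:
apply_moves --plan '[{"slide": [-0.43, -0.37, 0], "angular": [0, 0, 68]}, {"slide": [-0.43, -0.37, 0], "angular": [0, 0, 68]}, {"slide": [-0.43, -0.37, 0], "angular": [0, 0, 68]}, {"slide": [-0.43, -0.37, 0], "angular": [0, 0, 68]}, {"slide": [-0.43, -0.37, 0], "angular": [0, 0, 68]}, {"slide": [-0.43, -0.37, 0], "angular": [0, 0, 68]}, {"slide": [-0.43, -0.37, 0], "angular": [0, 0, 68]}, {"slide": [-0.43, -0.37, 0], "angular": [0, 0, 68]}, {"slide": [-0.43, -0.37, 0], "angular": [0, 0, 68]}, {"slide": [-0.43, -0.37, 0], "angular": [0, 0, 68]}, {"slide": [-0.43, -0.37, 0], "angular": [0, 0, 68]}, {"slide": [-0.43, -0.37, 0], "angular": [0, 0, 68]}]' --gripper 100

```text
time_s: 1.5
ee_pos: [453.3, 115.0, 304.3]
tool_rot: [0.0, 0.703, 0.711, 0.0]
force: [0.6, 0.8, 0.0]
width: 85.5
grasp_force: 0.0
```

Run:
```python
from h import *
p,R=tool();print(p,head(R)); go((464,-366,200),28.6)
```

```text
[453.31482389 115.03229674 304.2630135 ] 90.61869744237893
slide [-0.4811  0.0054  0.1042] ang [ 4.000e-02 -3.000e-02  6.202e+01]
```

Call:
apply_moves --plan '[{"slide": [-0.48, 0.005, 0.104], "angular": [0, 0, 62]}, {"slide": [-0.48, 0.005, 0.104], "angular": [0, 0, 62]}, {"slide": [-0.48, 0.005, 0.104], "angular": [0, 0, 62]}, {"slide": [-0.48, 0.005, 0.104], "angular": [0, 0, 62]}, {"slide": [-0.48, 0.005, 0.104], "angular": [0, 0, 62]}, {"slide": [-0.48, 0.005, 0.104], "angular": [0, 0, 62]}, {"slide": [-0.48, 0.005, 0.104], "angular": [0, 0, 62]}, {"slide": [-0.48, 0.005, 0.104], "angular": [0, 0, 62]}, {"slide": [-0.48, 0.005, 0.104], "angular": [0, 0, 62]}, {"slide": [-0.48, 0.005, 0.104], "angular": [0, 0, 62]}, {"slide": [-0.48, 0.005, 0.104], "angular": [0, 0, 62]}, {"slide": [-0.48, 0.005, 0.104], "angular": [0, 0, 62]}]'

```text
time_s: 2.5
ee_pos: [462.9, -366.3, 199.4]
tool_rot: [0.001, 0.969, 0.247, 0.0]
force: [0.9, -0.3, -0.1]
width: 85.4
grasp_force: 0.0
```

Run:
```python
from h import *
p,R=tool();print(p,head(R)); 
im,d=save("side","side1")
for r in bot.pinpoint("wedge","side")[:4]+bot.pinpoint("lip","side")[:2]+bot.pinpoint("sampler","side")[:1]: print(round(r["conf"],2),w("side",r["at"]))
p,R=tool();print(p,head(R)); go((464,-366,98),28.6)
```

```text
[ 462.86509702 -366.31773668  199.41930992] 28.575183084408668
0.89 [ 4.63386422e+02 -3.72412609e+02 -1.83079736e-01]
0.87 [ 421.96576426 -207.08718795    2.34166178]
0.6 [341.49730106 154.72682027   0.89601996]
0.58 [561.56096496 -10.1199006   16.28180715]
0.81 [ 6.53599966e+02 -1.82836025e+01  4.83507655e-01]
[ 462.6949722  -363.51442539  199.46378954] 28.52804353255313
slide [-0.      0.0029  0.1015] ang [-0.06  0.01 -0.07]
```

View pics/side1.png

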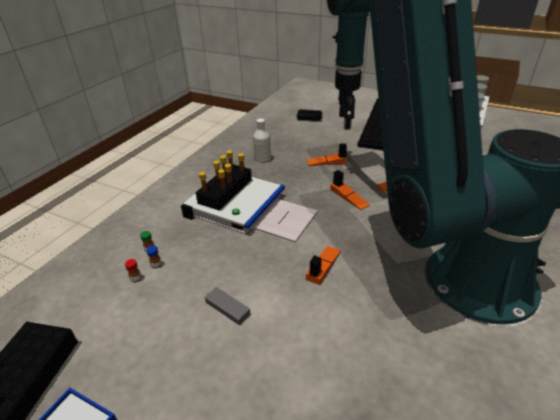

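The gripper (347,125) hangs above the far wedge's handle (343,150). The side view agrees with the top measurements, so I descend.

Call:
apply_moves --plan '[{"slide": [0, 0.003, 0.03], "angular": [0, 0, 0]}, {"slide": [0, 0.003, 0.06], "angular": [0, 0, 0]}, {"slide": [0, 0.003, 0.08], "angular": [0, 0, 0]}, {"slide": [0, 0.003, 0.09], "angular": [0, 0, 0]}, {"slide": [0, 0.003, 0.101], "angular": [0, 0, 0]}, {"slide": [0, 0.003, 0.101], "angular": [0, 0, 0]}, {"slide": [0, 0.003, 0.101], "angular": [0, 0, 0]}]'

```text
time_s: 3.28
ee_pos: [464.8, -365.1, 99.4]
tool_rot: [0.0, 0.969, 0.248, 0.0]
force: [-0.5, -0.2, 0.7]
width: 85.6
grasp_force: 0.0
```

Call:
apply_moves --plan '[{"slide": [0, 0, 0]}, {"slide": [0, 0, 0]}, {"slide": [0, 0, 0]}, {"slide": [0, 0, 0]}, {"slide": [0, 0, 0]}, {"slide": [0, 0, 0]}, {"slide": [0, 0, 0]}, {"slide": [0, 0, 0]}, {"slide": [0, 0, 0]}, {"slide": [0, 0, 0]}, {"slide": [0, 0, 0]}, {"slide": [0, 0, 0]}]' --gripper 0 --squeeze 60

```text
schema error: expected keys slide, angular
```

Call:
apply_moves --plan '[{"slide": [0, 0, 0], "angular": [0, 0, 0]}, {"slide": [0, 0, 0], "angular": [0, 0, 0]}, {"slide": [0, 0, 0], "angular": [0, 0, 0]}, {"slide": [0, 0, 0], "angular": [0, 0, 0]}, {"slide": [0, 0, 0], "angular": [0, 0, 0]}, {"slide": [0, 0, 0], "angular": [0, 0, 0]}, {"slide": [0, 0, 0], "angular": [0, 0, 0]}, {"slide": [0, 0, 0], "angular": [0, 0, 0]}, {"slide": [0, 0, 0], "angular": [0, 0, 0]}, {"slide": [0, 0, 0], "angular": [0, 0, 0]}, {"slide": [0, 0, 0], "angular": [0, 0, 0]}, {"slide": [0, 0, 0], "angular": [0, 0, 0]}]' --gripper 0 --squeeze 60

```text
time_s: 4.28
ee_pos: [464.7, -365.8, 99.4]
tool_rot: [0.0, 0.969, 0.247, 0.0]
force: [-1.3, 0.4, 6.0]
width: 19.4
grasp_force: 58.7
```

Call:
apply_moves --plan '[{"slide": [0, 0, -0.02], "angular": [0, 0, 0]}, {"slide": [0, 0, -0.05], "angular": [0, 0, 0]}, {"slide": [0, 0, -0.09], "angular": [0, 0, 0]}, {"slide": [0.01, -0.03, -0.11], "angular": [0, 0, 4]}, {"slide": [0.023, -0.066, -0.11], "angular": [0, 0, 8]}, {"slide": [0.036, -0.103, -0.11], "angular": [0, 0, 12]}, {"slide": [0.049, -0.14, -0.11], "angular": [0, 0, 16]}, {"slide": [0.062, -0.178, -0.11], "angular": [0, 0, 20]}, {"slide": [0.075, -0.215, -0.11], "angular": [0, 0, 24]}, {"slide": [0.088, -0.252, -0.11], "angular": [0, 0, 28]}, {"slide": [0.101, -0.29, -0.11], "angular": [0, 0, 29.8]}, {"slide": [0.112, -0.32, -0.11], "angular": [0, 0, 29.8]}]'

```text
time_s: 5.28
ee_pos: [407.6, -28.6, 208.6]
tool_rot: [-0.0, 1.0, -0.011, -0.001]
force: [1.1, -0.2, -0.5]
width: 19.1
grasp_force: 59.1
```

Run:
```python
from h import *
p,R=tool();print(p,head(R),bot.get_obs()["width"]); go((406,-8.9,130),-1.15)
```

```text
[407.58136147 -28.60274644 208.57054984] -1.2715706851531206 19.071610711809452
slide [-0.0019 -0.0196  0.0786] ang [-0.04  0.1  -0.12]
```

Call:
apply_moves --plan '[{"slide": [-0.003, -0.01, 0.03], "angular": [0, 0, 0]}, {"slide": [-0.003, -0.02, 0.06], "angular": [0, 0, 0]}, {"slide": [-0.003, -0.02, 0.078], "angular": [0, 0, 0]}, {"slide": [-0.003, -0.02, 0.078], "angular": [0, 0, 0]}, {"slide": [-0.003, -0.02, 0.078], "angular": [0, 0, 0]}]'

```text
time_s: 5.7
ee_pos: [406.0, -10.7, 130.3]
tool_rot: [-0.0, 1.0, -0.01, -0.002]
force: [0.2, -0.2, -1.6]
width: 19.5
grasp_force: 59.1
```

Run:
```python
from h import *
np.set_printoptions(precision=1,suppress=True)
p,R=tool();print(p,head(R)); ims=[]
for c in("top","side"):
    im,d=bot.snapshot(c)
    for n in("wedge","lip"):
        for r in bot.pinpoint(n,c)[:4]: print(c,n,round(r["conf"],2),w(c,r["at"]))
    cr=im[165:265,215:335] if c=="top" else im[160:260,190:390]
    cv2.imwrite(f"pics/{c}2.png",im[:,:,::-1]); ims.append(cv2.resize(cr[:,:,::-1],(480 if c=="top" else 800,400) if c=="top" else (800,400),interpolation=cv2.INTER_CUBIC))
cv2.imwrite("pics/c2t.png",cv2.resize(ims[0],(720,600)));cv2.imwrite("pics/c2s.png",ims[1])
```

```text
[406.  -10.7 130.3] -1.1356659175757768
top wedge 0.88 [342.6 151.6   0.1]
top wedge 0.85 [ 421.3 -204.3    3.4]
top wedge 0.66 [ 216.6 -326.1    1.6]
top lip 0.91 [565.8 -16.9  13. ]
side wedge 0.83 [406.2 -18.4  32. ]
side wedge 0.77 [ 425.1 -205.2    2.2]
side wedge 0.69 [ 213.5 -322.9    1.2]
side wedge 0.61 [339.1 154.8  -2.2]
side lip 0.76 [562.3 -13.7  16.8]
```

View pics/c2t.png

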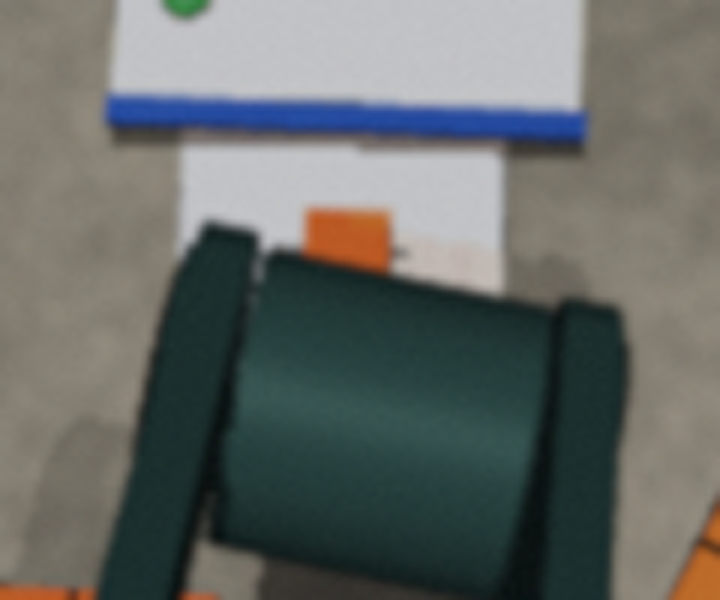

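View pics/c2s.png

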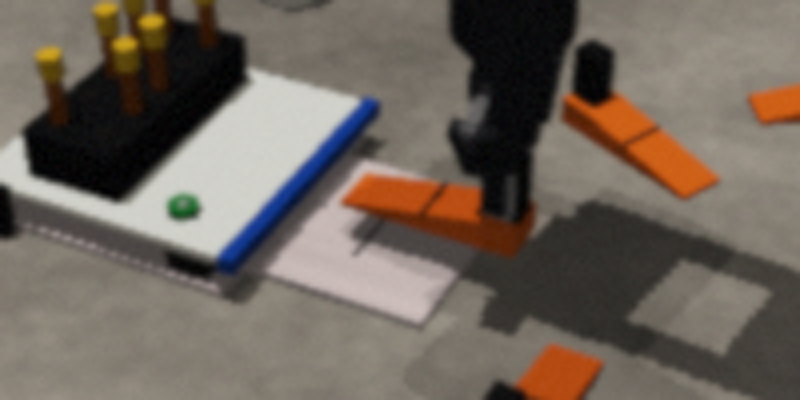

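The wedge is held level. Its toe shows at crop (305-391, 210) in the top view, about 60 mm short of the blue edge and near the centreline.

Run:
```python
from h import *
np.set_printoptions(precision=1,suppress=True)
t=lambda x,y,z:ray("top",(215+(x+.5)/6-.5,165+(y+.5)/6-.5),z)
s=lambda x,y,z:ray("side",(190+(x+.5)/4-.5,160+(y+.5)/4-.5),z)
print("toe top",t(305,209,34),t(391,210,34))
print("blue front",t(107,126,33),t(587,140,33),"apron sides",t(181,200,6),t(503,200,6))
print("side: toe",s(358,174,34),s(342,205,34),"stripe",s(444,183,45),s(424,216,45),"blue",s(372,105,37),s(226,262,37))
p,R=tool();print(p)
```

```text
toe top [518.8   5.   34. ] [518.8 -31.2  34. ]
blue front [553.1  89.2  33. ] [ 550.1 -114.4   33. ] apron sides [525.5  58.2   6. ] [527.5 -80.9   6. ]
side: toe [525.1 -32.6  34. ] [519.   3.  34.] stripe [461.4 -34.5  45. ] [458.4   3.5  45. ] blue [ 551.9 -108.1   37. ] [556.9  90.3  37. ]
[407.6 -11.4 131.9]
```

Call:
apply_moves --plan '[{"slide": [0.01, -0.002, 0.01], "angular": [0, 0, 0]}, {"slide": [0.02, -0.002, 0.018], "angular": [0, 0, 0]}, {"slide": [0.02, -0.002, 0.022], "angular": [0, 0, 0]}, {"slide": [0.02, -0.002, 0.022], "angular": [0, 0, 0]}, {"slide": [0.02, -0.002, 0.022], "angular": [0, 0, 0]}]'

```text
time_s: 6.42
ee_pos: [426.1, -9.4, 109.0]
tool_rot: [-0.0, 1.0, -0.01, -0.001]
force: [-0.8, 0.3, -0.8]
width: 18.8
grasp_force: 59.1
```

Run:
```python
from h import *
o=bot.get_obs();p,R=tool();print(p,head(R),R[:,2].round(4),o["force"],o["moment"])
```

```text
[426.12818828  -9.40271126 109.02666565] -1.1678805401436707 [-1.2e-03  1.0e-04 -1.0e+00] [-0.79362316  0.31473276 -0.7726646 ] [-0.00179804 -0.00569468  0.0147233 ]
```

Now down in small steps until contact.

Call:
apply_moves --plan '[{"slide": [0, 0, 0.001], "angular": [0, 0, 0]}, {"slide": [0, 0, 0.002], "angular": [0, 0, 0]}, {"slide": [0, 0, 0.0025], "angular": [0, 0, 0]}, {"slide": [0, 0, 0.0025], "angular": [0, 0, 0]}, {"slide": [0, 0, 0.0025], "angular": [0, 0, 0]}]'

```text
time_s: 6.83
ee_pos: [426.8, -9.4, 106.5]
tool_rot: [0.0, 1.0, -0.01, -0.0]
force: [-0.5, -0.3, -0.4]
width: 19.3
grasp_force: 59.1
```

Call:
apply_moves --plan '[{"slide": [0, 0, 0.0005], "angular": [0, 0, 0]}, {"slide": [0, 0, 0.001], "angular": [0, 0, 0]}, {"slide": [0, 0, 0.001], "angular": [0, 0, 0]}, {"slide": [0, 0, 0.001], "angular": [0, 0, 0]}]'

```text
time_s: 7.17
ee_pos: [426.9, -9.4, 105.4]
tool_rot: [0.0, 1.0, -0.01, 0.0]
force: [0.6, -0.0, -1.0]
width: 19.3
grasp_force: 59.4
```

Call:
apply_moves --plan '[{"slide": [0, 0, 0.0005], "angular": [0, 0, 0]}, {"slide": [0, 0, 0.0005], "angular": [0, 0, 0]}, {"slide": [0, 0, 0.0005], "angular": [0, 0, 0]}, {"slide": [0, 0, 0.0005], "angular": [0, 0, 0]}]'

```text
time_s: 7.5
ee_pos: [426.8, -9.4, 105.3]
tool_rot: [0.0, 1.0, -0.01, 0.0]
force: [-2.1, -0.1, 6.6]
width: 19.2
grasp_force: 60.4
```

Call:
apply_moves --plan '[{"slide": [0, 0, 0.0005], "angular": [0, 0, 0]}, {"slide": [0, 0, 0.0005], "angular": [0, 0, 0]}, {"slide": [0, 0, 0.0005], "angular": [0, 0, 0]}, {"slide": [0, 0, 0.0005], "angular": [0, 0, 0]}]'

```text
time_s: 7.83
ee_pos: [426.8, -9.4, 105.3]
tool_rot: [0.0, 1.0, -0.01, 0.0]
force: [-3.7, 0.8, 15.5]
width: 19.3
grasp_force: 61.7
```

Call:
apply_moves --plan '[{"slide": [0.005, 0, -0.0005], "angular": [0, 0, 0]}, {"slide": [0.012, 0, -0.0005], "angular": [0, 0, 0]}, {"slide": [0.019, 0, -0.0005], "angular": [0, 0, 0]}, {"slide": [0.026, 0, -0.0005], "angular": [0, 0, 0]}, {"slide": [0.033, 0, -0.0005], "angular": [0, 0, 0]}, {"slide": [0.039, 0, -0.0005], "angular": [0, 0, 0]}, {"slide": [0.045, 0, -0.0005], "angular": [0, 0, 0]}, {"slide": [0.048, 0, -0.0005], "angular": [0, 0, 0]}, {"slide": [0.048, 0, -0.0005], "angular": [0, 0, 0]}]'

```text
time_s: 8.58
ee_pos: [474.4, -10.2, 105.4]
tool_rot: [-0.0, 1.0, -0.01, -0.001]
force: [-3.7, 0.3, 9.6]
width: 19.4
grasp_force: 60.6
```

Run:
```python
from h import *
np.set_printoptions(precision=1,suppress=True)
o=bot.get_obs();p,R=tool();print(p,head(R),R[:,2].round(4),o["force"])
im,d=bot.snapshot("side")
for n in("wedge","lip"):
    for r in bot.pinpoint(n,"side")[:4]: print(n,round(r["conf"],2),w("side",r["at"]))
P=cloud("side",d); np.save("Ps.npy",P)
cv2.imwrite("pics/s3.png",cv2.resize(im[170:245,205:355,::-1],(800,400),interpolation=cv2.INTER_CUBIC))
```

```text
[474.4 -10.2 105.4] -1.1509166461980758 [-0.  0. -1.] [-3.7  0.3  9.6]
wedge 0.74 [ 423.2 -206.2    1.9]
wedge 0.7 [476.3 -10.    5.6]
wedge 0.69 [ 212.8 -322.2    0.8]
wedge 0.63 [338.  154.4  -1.1]
lip 0.58 [562.7 -13.   12.7]
lip 0.3 [714.2 328.8   5.9]
```

View pics/s3.png

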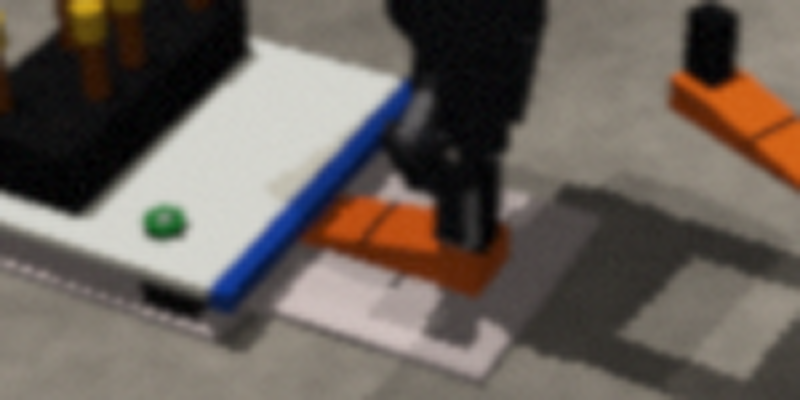

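The wedge lies flat with its toe under the deck and its stripe at (378,222), still short of the blue edge. It is on the axis, so I push on slowly.

Call:
apply_moves --plan '[{"slide": [0.003, 0, 0], "angular": [0, 0, 0]}, {"slide": [0.006, 0, 0], "angular": [0, 0, 0]}, {"slide": [0.006, 0, 0], "angular": [0, 0, 0]}]'

```text
time_s: 8.98
ee_pos: [479.8, -10.3, 105.4]
tool_rot: [-0.0, 1.0, -0.01, -0.001]
force: [-5.6, 0.7, 10.5]
width: 19.4
grasp_force: 60.7
```

Call:
apply_moves --plan '[{"slide": [0.003, 0, 0], "angular": [0, 0, 0]}, {"slide": [0.005, 0, 0], "angular": [0, 0, 0]}, {"slide": [0.005, 0, 0], "angular": [0, 0, 0]}]'

```text
time_s: 9.23
ee_pos: [484.2, -10.3, 105.4]
tool_rot: [-0.0, 1.0, -0.01, -0.002]
force: [-6.4, -0.2, 12.3]
width: 19.4
grasp_force: 61.2
```

Call:
apply_moves --plan '[{"slide": [0.003, 0, 0], "angular": [0, 0, 0]}, {"slide": [0.005, 0, 0], "angular": [0, 0, 0]}, {"slide": [0.005, 0, 0], "angular": [0, 0, 0]}]'

```text
time_s: 9.48
ee_pos: [485.0, -10.3, 105.3]
tool_rot: [-0.0, 1.0, -0.01, -0.006]
force: [-17.7, -2.4, 25.5]
width: 19.1
grasp_force: 62.8
```

Call:
apply_moves --plan '[{"slide": [0.003, 0, 0], "angular": [0, 0, 0]}, {"slide": [0.006, 0, 0], "angular": [0, 0, 0]}, {"slide": [0.01, 0, 0], "angular": [0, 0, 0]}, {"slide": [0.01, 0, 0], "angular": [0, 0, 0]}]'

```text
time_s: 9.82
ee_pos: [494.6, -10.0, 105.2]
tool_rot: [-0.001, 1.0, -0.01, -0.006]
force: [-18.5, -0.9, 26.1]
width: 19.2
grasp_force: 62.7
```

Run:
```python
from h import *
np.set_printoptions(precision=1,suppress=True)
o=bot.get_obs();p,R=tool();print(p,head(R),o["force"])
im,d=bot.snapshot("top");P=cloud("top",d);P0=np.load("top0.npz")["P"]
for v0,v1 in((172,181),(160,170),(150,158)):
    a=P[v0:v1,260:305,2];b=P0[v0:v1,260:305,2];print(v0,np.median(b),np.median(a),np.median(P[v0:v1,260:305,0]))
for n in("wedge","lip"):
    for c in("top","side"):
        if n=="wedge" and c=="side": bot.snapshot("side")
        for r in bot.pinpoint(n,c)[:4]: print(c,n,round(r["conf"],2),w(c,r["at"]))
```

```text
[494.6 -10.  105.2] -1.1241917115544129 [-18.5  -0.9  26.1]
172 36.25613904862416 446.85144156159413 505.2766111653061
160 35.956962702737655 436.76726455526756 526.8641426294038
150 35.872647736019076 37.297787424544595 637.2957367437841
top wedge 0.91 [ 421.3 -207.1    3.6]
top wedge 0.91 [ 215.1 -323.7    1.6]
top wedge 0.46 [340.3 153.7  -0.3]
side wedge 0.87 [338.1 157.5  -0.8]
side wedge 0.84 [ 421.  -201.7    1.2]
side wedge 0.65 [492.8 -11.4   5.7]
side wedge 0.59 [ 215.5 -323.4    0.7]
side lip 0.96 [564.5 -11.9  18.4]
```

Call:
apply_moves --plan '[{"slide": [0.003, 0, -0.0003], "angular": [0, 0, 0]}, {"slide": [0.006, 0, -0.0005], "angular": [0, 0, 0]}, {"slide": [0.009, 0, -0.0005], "angular": [0, 0, 0]}, {"slide": [0.012, 0, -0.0005], "angular": [0, 0, 0]}, {"slide": [0.014, 0, -0.0005], "angular": [0, 0, 0]}, {"slide": [0.014, 0, -0.0005], "angular": [0, 0, 0]}, {"slide": [0.014, 0, -0.0005], "angular": [0, 0, 0]}]'

```text
time_s: 10.7
ee_pos: [510.2, -10.5, 105.2]
tool_rot: [-0.0, 1.0, -0.01, -0.005]
force: [-10.4, 0.5, 13.6]
width: 19.1
grasp_force: 61.2
```

Call:
apply_moves --plan '[{"slide": [0.0015, 0, 0], "angular": [0, 0, 0]}, {"slide": [0.0015, 0, 0], "angular": [0, 0, 0]}, {"slide": [0.0015, 0, 0], "angular": [0, 0, 0]}]'

```text
time_s: 10.95
ee_pos: [511.1, -10.5, 105.2]
tool_rot: [-0.001, 1.0, -0.01, -0.005]
force: [-12.8, 0.8, 16.3]
width: 19.5
grasp_force: 61.3
```

Run:
```python
from h import *
np.set_printoptions(precision=1,suppress=True)
o=bot.get_obs();p,R=tool();print(p,head(R),R[:,2].round(3),o["force"])
P0=np.load("top0.npz")["P"]; im,d=bot.snapshot("top");P=cloud("top",d)
S0=np.load("Ps.npy");im,d=bot.snapshot("side");S=cloud("side",d)
for nm,a,b in(("top",P0,P),("side",S0,S)):
    m=(abs(a[...,2]-36)<3)&(abs(b[...,2]-38)<7)&(abs(a[...,1]+13)<95)
    for x in(570,600,630,740):
        k=m&(abs(a[...,0]-x)<10)
        if k.sum()>5: print(nm,x,k.sum(),"rise",np.median((b-a)[...,2][k]),"at",745)
for n in("wedge","lip"):
    for r in bot.pinpoint(n,"side")[:4]: print(n,round(r["conf"],2),w("side",r["at"]))
cv2.imwrite("pics/s4.png",cv2.resize(im[170:245,205:355,::-1],(800,400),interpolation=cv2.INTER_CUBIC))
```

```text
[511.1 -10.5 105.2] -1.1300786365908826 [-0.  0. -1.] [-12.8   0.8  16.3]
top 570 15 rise 4.430030572920941 at 745
top 600 34 rise 4.368122102876555 at 745
top 630 58 rise 3.106987444571814 at 745
top 740 177 rise -0.31014324594843856 at 745
side 570 174 rise 4.898896777989023 at 745
side 600 256 rise 4.0030621454544075 at 745
side 630 245 rise 3.04536675271072 at 745
side 740 42 rise -0.018782782598577796 at 745
wedge 0.95 [ 214.7 -322.5    2. ]
wedge 0.78 [337.7 154.3  -2.1]
wedge 0.68 [ 420.4 -205.3    1.5]
wedge 0.65 [511.  -11.    5.3]
lip 0.82 [560.9 -12.5  22.2]
```

View pics/s4.png

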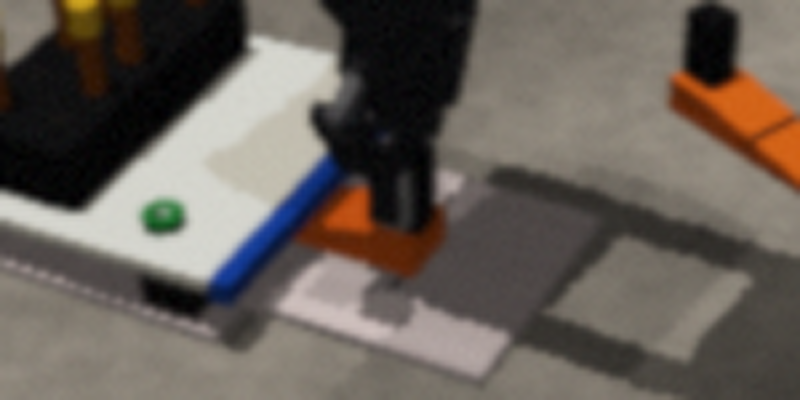

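The stripe is now hidden under the deck. The deck edge has risen about 4.9 mm, the wedge is flat and centred, and the gripper is clear of the deck. I'm handing in.

```bash
python3 -c "
from plant import bot
print(bot.finish_job())"
```

```text
the job is handed in; nothing more can be done
None
```

I pushed the far wedge in flat and centred under the rod until the deck's front rose about 4.9 mm, and handed the job in with the arm still gripping and holding it there (verdict not shown).

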